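Bolt the long tube chest shut

ROBOT

A 6-joint arm with a two-finger parallel gripper is mounted at the origin on the work surface. World frame = base frame: x ahead of the robot, y to its left, z up, the work surface at z = 0. Lengths are in m, angles in degrees, forces in N, time in s.
With the tool pointing down it reaches from about 0.25 to 0.725 m from the base axis. Payload 9.7 kg.
Tool frame: the origin (TCP) lies midway between the tips of the shut fingers; the grasp point (between the pads) lies bot.hold_point_z behind it (bot.hold_point_z is the distance from the TCP to the grasp point, in m); z points along the fingers, y is the line along which they close (so a half turn about z gives the same grasp; the last joint's range is limited). The gripper opens to 85 mm and grips with 20 to 120 N. Pads are 22 mm wide; open, the fingers measure 114 mm over their backs; the gripper's body (76 mm by 85 mm) begins 54 mm behind the grasp point. The pads swing forward as they close: fully open they stand 13 mm farther back than shut.
Start: joints at [69.156, 4.979, 10.078, 95.1, 0, 90], TCP at [0.196, 0.514, 0.231] pointing down, gripper open.
Joint ranges: [-179.16, 179.16], [-48.56, 103.87], [-65.8, 70.77], [-126.05, 130.52], [-82.76, 87.17], [-180, 180]. Speed limits (degrees/s): [127.2, 127.2, 147.25, 180, 180, 180].

INTERFACE

Orientations are given as [roll, pitch, yaw] about the fixed x, y, z axes, in that order (R = Rz(yaw) Ry(pitch) Rx(roll)).
In Python, from workcell import bot, camera, camera_model, ticket gives the robot as it stands.
- The arm moves only by the tool send_rows, never from a script. Its argument "targets" is text: rows parted by semicolons, each of 5 numbers parted by spaces: the shift along the tool's x, y, z in mm, then the turn about the tool's z in degrees, then the closure in counts, from 0 (fully open) to 255 (shut). A call has 1 to 20 rows; each row is the pose to reach, as a shift and turn from the pose commanded when the call began, along the tool's axes at that moment; what a row does not reach only later rows make up. A row lasts 1/8 s, in which the tool goes at most 62.5 mm and 10.7 degrees, less where a joint would pass 70% of its speed; a pose out of reach is approached as far as the arm can. A call with a gripper value outside its range is refused whole. The fingers move at their own pace and stop on an object; "newtons" is the grip in N (left out, the last holds). Time passes only in rows, so rows that repeat a pose let the fingers close. It gives the time, the measured TCP pose, the force, the opening and the grip force at its end, in the units of the state.
- bot.get_obs(): the state, without advancing time (a new reading comes with each control period).
- camera(name): name is "side" or "top"; returns the picture (420x560x3 uint8, blue, green, red); there is no depth.
- camera_model(name): a dict with "K" (3x3 intrinsics, pixels), "dist_coeffs" ([k1, k2, p1, p2, k3] as OpenCV has them; the pictures are not rectified), "pose" (4x4, takes a point from camera to world coordinates). Camera axes: x right, y down, z forward; pixel columns grow to the right and rows downward; lengths in m; the calibration is good to about 2 mm. A picture is of the moment at which its call begins. camera_model takes no time and is no camera call.
- ticket.job_done(): hands the job in; it is judged then, once.
The state is a dict: "time": time; "q": joint angles; "qd": joint speeds; "joint_efforts": joint torques, N m; "ee_pos": TCP position; "tcp_rot": TCP orientation; "wrist_force": force on the tool from outside, world axes, zero at the start; "torque": the same for the moment, N m; "opening": finger opening in m; "grasp_force": force on a finger pad.
Only numpy, scipy, OpenCV 4.12 (cv2) and the standard library are available. Lean on these libraries where they do the work, as an engineer would, in place of code of your own. Each camera call takes 0.05 s, during which the arm holds its last target. There are 200 camera calls.

TASK

The long chest of paper tubes is packed and ready to go: slide the barrel bolt on its lid fully home into its keeper. The short chest is still being filled, so leave its bolt drawn back as it is.

Things in the scene. Friction and masses are not known exactly. Their poses are not given: they have to be found in the camera images.
- long_bolt_knob (a point): Centre of the upright steel knob of the long chest's bolt, 46 mm above the lid. Knob head 18 mm across, from 34 to 58 mm above the lid, on a 12 mm stem, at the rear end of a flat-lying 12 mm rod. Frame turns with the chest: z up, -x the way the bolt slides home (roughly towards the robot), y across. Lid clear 60 mm to either side; straps ahead of the knob reach 20 mm above the lid.
- long_bolt (a joint): How far the long chest's bolt has slid, in m: 0 drawn back, 0.060 fully home at its stop. Starts at 0 to 0.012. Stiff (about 2.5 N) and stays where left. The long chest is a closed plywood box, 280 mm front to back, 360 mm wide, flat top 120 mm above the table, fixed to the table, turned up to 0.4 rad.
- long_keeper (a point): Centre of the mouth of the long chest's keeper: a steel bridge 25 mm long, 30 mm wide, 22 mm high on the chest's fixed front board, 11 mm above the top, in line with the rod. Frame turns with the chest, -x points into the keeper. The rod's tip enters when the bolt has slid 28 mm; fully home, the knob's axis is 80 mm behind this point (+x).
- short_bolt_knob (a point): Centre of the knob head of the identical bolt on the short chest (210 mm front to back, 200 mm wide, same height), 46 mm above its lid, frame as on the long chest. It is to stay drawn back as it is. The two chests stand side by side in either order.

How it is judged:
By the outcome, as a careful person would: the job done as asked, in the order asked, and still so for the second after the job is handed in, with the robot touching nothing.
It also fails if it takes over 29 s, if anything falls off the work surface, if the arm or the gripper's body presses on something with over 40 N, if the wrist force passes 120 N, or if a joint passes its speed limit or range.

## Working session

There is one attempt and no reset: what is moved stays moved. The work goes in short steps, Python scripts to look and compute and a tool call to move; the robot and the scene stay as the last step left them, time stands still between calls to the robot, and variables do not carry over. Pictures are saved under pics/ and viewed, at most 10 in all, crops included, and the job is handed in when it is done.

Besides the shell and the picture viewer there is one more tool, called after "Emit:" as name(argument=value, ...), one argument or row to a line, values as JSON. send_rows: Moves the arm, as the interface text tells. Its arguments: {"type":"object","properties":{"targets":{"type":"string"},"newtons":{"type":"number"}},"required":["targets"]}

```bash
mkdir -p pics; python3 - <<'E'
from workcell import bot,camera,camera_model
import cv2
o=bot.get_obs();print(o['time'],o['ee_pos'],o['tcp_rot'],o['opening'],bot.hold_point_z)
for n in('top','side'):
    cv2.imwrite(f'pics/{n}0.png',camera(n));m=camera_model(n);print(m['K'],m['dist_coeffs'],m['pose'])
E
```

```text
0.0 [0.19562177 0.51379757 0.23060282] [-1.79926493e+02  2.57124310e-03  1.59156321e+02] 0.0851665369180565 0.0187
[[439.77692947   0.         279.3580591 ]
 [  0.         439.77692947 208.83791418]
 [  0.           0.           1.        ]] [0.00256635 0.         0.         0.         0.        ] [[-0.01262743 -0.98669013  0.16212077  0.40883509]
 [-0.99991741  0.0120726  -0.00440708 -0.00862964]
 [ 0.0023912  -0.16216303 -0.98676108  0.94739462]
 [ 0.          0.          0.          1.        ]]
[[507.82819374   0.         283.5771716 ]
 [  0.         507.82819374 214.99758477]
 [  0.           0.           1.        ]] [-0.13030435  0.          0.          0.          0.        ] [[-0.93938923 -0.18066545  0.29138956  0.29346436]
 [-0.34285108  0.49250414 -0.799933    0.6671858 ]
 [ 0.00100969 -0.85135167 -0.52459443  0.6376245 ]
 [ 0.          0.          0.          1.        ]]
```

View pics/top0.png

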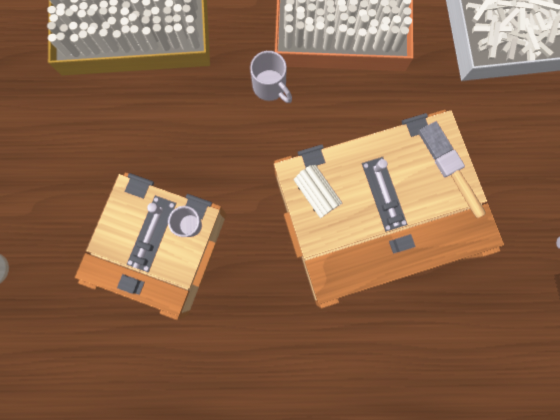

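View pics/side0.png

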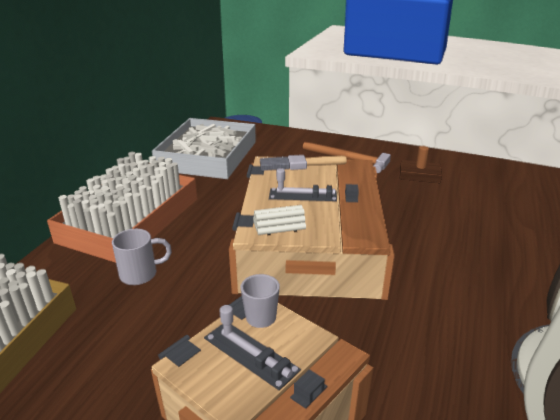

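The top view shows the long chest on the right, with its knob near (382,163) and keeper near (402,244). The short chest is on the left. In the side view the long knob is near (281,175).

```bash
cat > h.py <<'E'
import numpy as np,cv2
from workcell import camera_model
def ray(n,u,v):
    m=camera_model(n);p=cv2.undistortPoints(np.array([[[u,v]]],float),m['K'],np.array(m['dist_coeffs'])).ravel()
    T=np.array(m['pose']);return T[:3,3],T[:3,:3]@np.array([*p,1])
def onz(n,u,v,z):
    c,d=ray(n,u,v);return c+d*(z-c[2])/d[2]
def cross(a,b):
    c,d=ray('top',*a);e,f=ray('side',*b)
    s=np.linalg.lstsq(np.c_[d,-f],e-c,rcond=None)[0];p,q=c+d*s[0],e+f*s[1];return (p+q)/2,np.linalg.norm(p-q)
E
python3 - <<'E'
import cv2,numpy as np
a=cv2.imread('pics/top0.png')[140:260,350:430];b=cv2.imread('pics/side0.png')[155:215,255:365]
cv2.imwrite('pics/c.png',np.hstack([cv2.resize(a,None,fx=4.5,fy=4.5,interpolation=2),np.pad(cv2.resize(b,None,fx=4,fy=4,interpolation=2),((0,300),(0,0),(0,0)))]))
E
```

```text
(no output)
```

View pics/c.png

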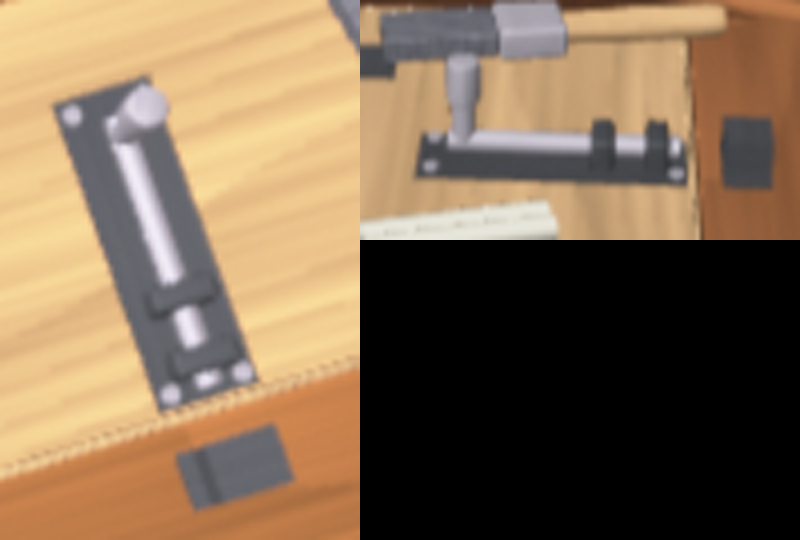

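The crop shows the knob's head top at about (382.4,163.6) in the top view and its head centre at about (280.5,175.5) in the side view. The plate edges give the slide direction, and the keeper's rear top edge is centred near (400.2,238).

```bash
python3 - <<'E'
from h import *
from workcell import bot
f=lambda x,y,z:onz('top',350+x/4.5,140+y/4.5,z)
k=f(146,106,.178);print('knob',k,cross((381.6,164.5),(280.5,175.5)))
m=f(226,441,.142);print('mouth',m)
for a,b,z in(((55,105),(162,412),.122),((150,78),(258,380),.122),((118,140),(205,380),.131)):
    d=f(*b,z)-f(*a,z);print(np.degrees(np.arctan2(-d[1],-d[0])))
d=k-m;print('knob->mouth',np.hypot(d[0],d[1]),np.degrees(np.arctan2(d[1],d[0])))
from scipy.spatial.transform import Rotation as R
print(R.from_euler('xyz',bot.get_obs()['tcp_rot'],degrees=True).as_matrix().round(3))
E
```

```text
knob [ 0.61575722 -0.19909012  0.178     ] (array([ 0.61763145, -0.20171313,  0.16141011]), np.float64(0.0016258290173009145))
mouth [ 0.48416376 -0.23352518  0.142     ]
16.378157044512413
16.39168726287469
16.870409614985288
knob->mouth 0.1360243142982344 14.66421241083251
[[-0.935  0.356 -0.   ]
 [ 0.356  0.935 -0.001]
 [-0.    -0.001 -1.   ]]
```

Emit:
send_rows(
  targets="0 0 -40 0 0; -60 -48 -40 5 0; -120 -96 -40 10 0; -170 -136 -40 15 0; -215 -172 -40 19 0; -260 -208 -40 23 0; -305 -244 -40 27 0; -350 -280 -40 31 0; -395 -316 -40 35 0; -440 -352 -40 39 0; -485 -388 -40 43 0; -530 -424 -30 47 0; -575 -460 -20 50 0; -620 -496 -5 53 0; -648 -519 0 53 0; -648 -519 0 53 0; -648 -519 0 53 0; -648 -519 0 53 0",
  newtons=30,
)

```text
time: 2.35
ee_pos: [0.6165, -0.2007, 0.232]
tcp_rot: [180.0, 0.0, 106.2]
wrist_force: [0.3, 0.2, 0.1]
opening: 0.0853
grasp_force: 0.0
```

```bash
python3 - <<'E'
from workcell import bot,camera
import cv2,numpy as np
cv2.imwrite('pics/d.png',np.vstack([camera('top')[80:280,240:520],camera('side')[60:260,190:470]]))
o=bot.get_obs();print(o['time'],o['ee_pos'],o['tcp_rot'],o['q'])
E
```

```text
2.45 [ 0.61650231 -0.20076353  0.23208394] [1.79952799e+02 2.96692077e-02 1.06215718e+02] [-1.80387008e+01  1.92587535e+01  2.69032484e+01  9.75887811e+01
  2.04509229e-03  5.57455700e+01]
```

View pics/d.png

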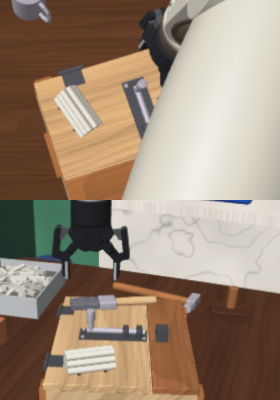

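The side view shows the open fingers straddling the knob along the slide direction, so I descend and close.

Emit:
send_rows(
  targets="0 0 25 0 0; 0 0 50 0 0; 0 0 70 0 0; 0 0 83 0 0; 0 0 83 0 0; 0 0 83 0 120; 0 0 83 0 255; 0 0 83 0 255; 0 0 83 0 255; 0 0 83 0 255; 0 0 83 0 255; 0 0 83 0 255",
  newtons=30,
)

```text
time: 3.95
ee_pos: [0.6168, -0.2017, 0.1486]
tcp_rot: [180.0, 0.0, 106.2]
wrist_force: [-0.3, 0.2, 4.1]
opening: 0.0166
grasp_force: 29.2
```

Emit:
send_rows(
  targets="0 -5 0 0 255; 0 -11 0 0 255; 0 -17 0 0 255; 0 -23 0 0 255; 0 -29 0 0 255; 0 -35 0 0 255; 0 -41 0 0 255; 0 -46 0 0 255; 0 -50 0 0 255; 0 -50 0 0 255; 0 -50 0 0 255",
)

```text
time: 5.32
ee_pos: [0.568, -0.2162, 0.1486]
tcp_rot: [-180.0, 0.1, 106.1]
wrist_force: [-0.5, -4.1, 6.5]
opening: 0.0172
grasp_force: 29.7
```

Emit:
send_rows(
  targets="0 -1 0 0 255; 0 -2 0 0 255; 0 -3 0 0 255; 0 -4 0 0 255; 0 -4 0 0 255; 0 -4 0 0 255",
)

```text
time: 6.08
ee_pos: [0.5651, -0.217, 0.1487]
tcp_rot: [179.9, 0.1, 106.1]
wrist_force: [3.8, -2.7, 5.3]
opening: 0.0166
grasp_force: 29.6
```

Emit:
send_rows(
  targets="0 -1 0 0 255; 0 -2 0 0 255; 0 -3 0 0 255; 0 -3 0 0 255; 0 -3 0 0 255",
)

```text
time: 6.7
ee_pos: [0.565, -0.2171, 0.1487]
tcp_rot: [179.6, 0.1, 106.2]
wrist_force: [20.4, 0.1, 1.0]
opening: 0.017
grasp_force: 29.6
```

Emit:
send_rows(
  targets="0 0 0 0 120; 0 0 0 0 0; 0 0 0 0 0; 0 0 0 0 0; 0 0 0 0 0; 0 0 0 0 0; 0 0 -25 0 0; 0 0 -50 0 0; 0 0 -80 0 0; -40 0 -105 0 0; -90 0 -105 0 0; -140 0 -105 0 0; -190 0 -105 0 0; -190 0 -105 0 0; -190 0 -105 0 0",
)

```text
time: 8.57
ee_pos: [0.6147, -0.3998, 0.2528]
tcp_rot: [-180.0, -0.0, 106.1]
wrist_force: [-0.3, -0.1, -0.4]
opening: 0.0856
grasp_force: 0.0
```

```bash
python3 - <<'E'
from workcell import bot,camera
import cv2,numpy as np
a=camera('top')[130:270,60:450];b=camera('side')[140:240,220:400]
cv2.imwrite('pics/e.png',np.vstack([cv2.resize(a,(780,280)),np.pad(cv2.resize(b,(540,300),interpolation=2),((0,0),(0,240),(0,0)))]))
o=bot.get_obs();print(o['time'],o['ee_pos'])
E
```

```text
8.675 [ 0.61466237 -0.39885364  0.25459835]
```

View pics/e.png

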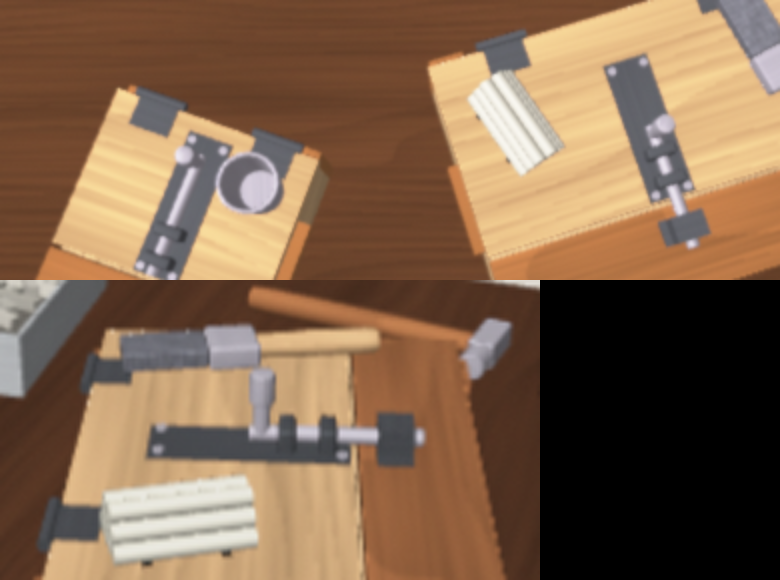

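The rod passes through the keeper and shows about 7 mm beyond it. That matches fully home, since 32 mm of rod has entered a 25 mm keeper. The short chest's bolt is unmoved.

```bash
python3 -c "
from workcell import ticket
print(ticket.job_done())"
```

```text
the job is handed in; nothing more can be done
None
```

The long chest's bolt is fully home in its keeper, the short chest's bolt is still drawn back, and the job was handed in at about 8.7 s with the arm clear; no verdict came back.

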